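# Pack the sweet shop's gift tray

### The arm

A 7-joint arm with a two-finger parallel gripper is mounted at the origin on the work surface. World frame = base frame: x ahead of the robot, y to its left, z up, the work surface at z = 0. Lengths are in m, angles in rad, forces in N, time in s.
With the tool pointing down it reaches from about 0.425 to 1.025 m from the base axis. Payload 9.4 kg.
Tool frame: the origin (TCP) lies on the centre line of the jaws, within the pads' length; the fingertips stand 19 mm ahead of it and the grasp point (between the pads) is the TCP (env.tcp_to_tips is the z of the fingertips in the tool frame, in m); z points along the fingers, y is the line along which they close (so a half turn about z gives the same grasp; the last joint's range is limited). The gripper opens to 93 mm and grips with 3 to 60 N. Pads are 15 mm wide; open, the fingers measure 128 mm over their backs; the gripper's body (75 mm by 188 mm) begins 65 mm behind the grasp point.
Start: joints at [-1.196, 0.599, -0.003, 1.599, 0.002, 0.943, -0.08], TCP at [0.317, 0.652, 0.238] pointing down, gripper open.
Joint ranges: [-2.57, 2.57], [-0.35, 1.97], [-1.29, 1.29], [0.11, 2.56], [-1.05, 4.19], [0.11, 1.86], [-2.63, 2.63]. Speed limits (rad/s): [2.22, 2.22, 3.01, 3.01, 3.14, 3.14, 3.14].

### API

Orientations are given as a unit quaternion [x, y, z, w].
In Python, from rig import env, optics gives the robot as it stands.
- The arm moves only by the tool apply_moves, never from a script. Its argument "commands" is a list of rows, each an object with "offset": the shift along the tool's x, y, z in units of 25 mm (1.0 is 25 mm), a list of three; "rot": the turn, a rotation vector about the tool's x, y, z in units of 6 degrees (1.0 is 6 degrees), a list of three; "hand": the opening, from -1 (shut) to 1 (fully open). A call has 1 to 20 rows; each row is the pose to reach, as a shift and turn from the pose commanded when the call began, along the tool's axes at that moment; what a row does not reach only later rows make up. A row lasts 1/12 s, in which the tool goes at most 41.7 mm and 7.16 degrees, less where a joint would pass 70% of its speed; a pose out of reach is approached as far as the arm can. A call with a gripper value outside its range is refused whole. The fingers move at their own pace and stop on an object; "newtons" is the grip in N (left out, the last holds). Time passes only in rows, so rows that repeat a pose let the fingers close. It gives the time, the measured TCP pose, the force, the opening and the grip force at its end, in the units of the state.
- env.get_obs(): the state, without advancing time (a new reading comes with each control period).
- optics.grab_frame(name): name is "scene" or "top"; returns a dict with "color" (384x512x3 uint8, blue, green, red), "vertical_fov" (degrees; the focal length in pixels is half the picture's height over the tangent of half this angle, whatever the lens; pixels are square), "cx", "cy" (the principal point, pixels), "T" (4x4, takes a point from camera to world coordinates). Camera axes: x right, y down, z forward; pixel columns grow to the right and rows downward; lengths in m; the calibration is good to about 2 mm. A picture is of the moment at which its call begins. There is no depth.
- env.sign_off(): hands the job in; it is judged then, once.
The state is a dict: "time": time; "joints": joint angles; "qvel": joint speeds; "joint_efforts": joint torques, N m; "position": TCP position; "tcp_rot": TCP orientation; "ft_force": force on the tool from outside, world axes, zero at the start; "ft_torque": the same for the moment, N m; "grip_width": opening from 0.0 (shut) to 1.0 (fully open); "grasp_force": force on a finger pad.
Only numpy, scipy, OpenCV 4.12 (cv2) and the standard library are available. Lean on these libraries where they do the work, as an engineer would, in place of code of your own. Each camera call takes 0.05 s, during which the arm holds its last target. There are 200 camera calls.

### The job

Pack the gift tray: set the four closed packages (large round tin, capped jar, lidded square tin, oblong tin) upright into the tray, each down in the hole of its own shape and size so that it rests on the tray's floor. Set them down gently instead of dropping them, and leave the empty open jar and the empty open square tin standing where they are.

Things in the scene. Friction and masses are not known exactly. Their poses are not given: they have to be found in the camera images.
- large_round_tin: Closed plain metal tin, the large round package: diameter 62 mm, 50 mm tall, about 160 g. Loose, standing on the counter. Origin: centre of its underside, z up.
- closed_jar: Small closed glass jar full of brown toffees, black screw cap on: diameter 42 mm (cap too), 64 mm tall, about 130 g. Loose, standing on the counter. Origin: centre of its underside, z up.
- closed_square_tin: Closed plain metal tin, square: 46 x 46 mm, 54 mm tall with its lid, on which stands a 12 mm wide, 6 mm high knob; about 140 g. x and y are along its sides. Loose, standing on the counter. Origin: centre of its underside, z up.
- oblong_tin: Closed plain metal tin, oblong: 70 mm along its x, 32 mm along its y, 50 mm tall, about 110 g. Loose, standing on the counter. Origin: centre of its underside, z up.
- open_jar: Look-alike to leave alone: an empty open glass jar without cap, diameter 42 mm, 54 mm tall. Loose, standing on the counter. Origin: centre of its underside, z up.
- open_square_tin: Look-alike to leave alone: an empty open square metal tin without lid, 46 x 46 mm, 46 mm tall. Loose, standing on the counter. Origin: centre of its underside, z up.
- nest_large_round: Nest of the large round tin: round hole of diameter 78 mm. Cut right through a plywood plate (98 x 98 mm, 10 mm thick) fixed in the dark gift tray; the package sits in it on the tray's floor. Origin: hole centre at the plate's underside = tray floor, 8 mm above the table; z up. The tray (216 x 216 mm, rim 18 mm high, fixed) holds four plates, two by two, 100 mm apart, in any order.
- nest_small_round: Nest of the closed jar: round hole of diameter 58 mm. Cut right through a plywood plate (98 x 98 mm, 10 mm thick) fixed in the dark gift tray; the package sits in it on the tray's floor. Origin: hole centre at the plate's underside = tray floor, 8 mm above the table; z up.
- nest_square: Nest of the closed square tin: square hole 62 x 62 mm, sides along its x and y. Cut right through a plywood plate (98 x 98 mm, 10 mm thick) fixed in the dark gift tray; the package sits in it on the tray's floor. Origin: hole centre at the plate's underside = tray floor, 8 mm above the table; z up.
- nest_oblong: Nest of the oblong tin: oblong hole, 86 mm along its x, 48 mm along its y. Cut right through a plywood plate (98 x 98 mm, 10 mm thick) fixed in the dark gift tray; the package sits in it on the tray's floor. Origin: hole centre at the plate's underside = tray floor, 8 mm above the table; z up.
There are look-alikes about, which are no part of the job. Leave any pink or red look-alike of the closed_square_tin alone.

How it is judged:
By the outcome, as a careful person would: the job done as asked, in the order asked, and still so for the second after the job is handed in, with the robot touching nothing.
It also fails if it takes over 96 s, if anything falls off the work surface, if the arm or the gripper's body presses on something with over 40 N, if the wrist force passes 120 N, or if a joint passes its speed limit or range.

## Working session

There is one attempt and no reset: what is moved stays moved. The work goes in short steps, Python scripts to look and compute and a tool call to move; the robot and the scene stay as the last step left them, time stands still between calls to the robot, and variables do not carry over. Pictures are saved under pics/ and viewed, at most 14 in all, crops included, and the job is handed in when it is done.

Besides the shell and the picture viewer there is one more tool, called after "Call:" by a JSON object that holds its "method" and its "body". apply_moves: Moves the arm, as the interface text tells. Its arguments: {"type":"object","properties":{"commands":{"type":"array"},"newtons":{"type":"number"}},"required":["commands"]}

```bash
ls; mkdir -p pics
python3 - <<'E'
from rig import env, optics
import cv2
for n in ("scene","top"):
    f=optics.grab_frame(n); cv2.imwrite(f"pics/{n}0.png",f["color"]); print(n,f["vertical_fov"],f["cx"],f["cy"],f["T"])
    print([k for k in f])
o=env.get_obs(); print(o); print(env.tcp_to_tips)
E
```

```text
pics
scene 45.675367633488015 266.2574485186103 188.9180292142232 [[-0.82556869  0.41767923 -0.37944749  1.00292421]
 [ 0.56429406  0.60756864 -0.55895667  0.53303024]
 [-0.0029242  -0.67557709 -0.73728356  0.8222919 ]
 [ 0.          0.          0.          1.        ]]
['color', 'vertical_fov', 'cx', 'cy', 'T']
top 42.522644320633574 246.4714158994294 193.38201470718758 [[ 0.00429194 -0.98429694  0.17646846  0.37256449]
 [-0.9995216  -0.00962781 -0.0293919  -0.03740277]
 [ 0.03062937 -0.17625789 -0.98386737  1.22617512]
 [ 0.          0.          0.          1.        ]]
['color', 'vertical_fov', 'cx', 'cy', 'T']
{'time': 0.1, 'joints': array([-1.19571705,  0.60003377, -0.00253874,  1.60003846,  0.00179183,
        0.94293152, -0.07983265]), 'qvel': array([ 0.00159495, -0.00074269,  0.00078545, -0.00371576, -0.00077634,
       -0.00100113,  0.00104196]), 'joint_efforts': array([ 4.45187543e-03, -7.66560459e+01,  1.50153995e+00, -2.52937210e+01,
       -5.23913407e-02,  1.36710351e-02,  3.10123460e-05]), 'position': array([0.31634135, 0.65188288, 0.23685867]), 'tcp_rot': array([ 2.23965051e-01,  9.74596922e-01, -6.98017926e-04, -9.50648832e-05]), 'ft_force': array([ 0.19127168, -0.71610536, -0.51032786]), 'ft_torque': array([0.03228905, 0.01193194, 0.0033923 ]), 'grasp_force': 0.0, 'grip_width': 1.0035897234897744}
0.019
```

View pics/scene0.png

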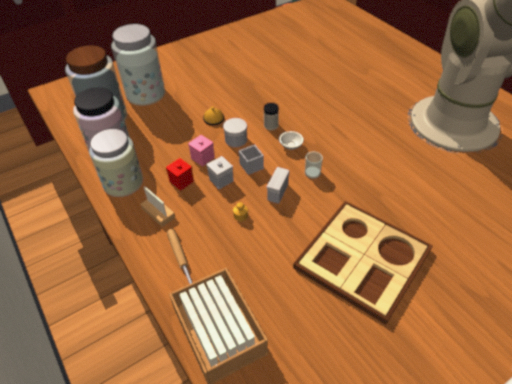

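View pics/top0.png

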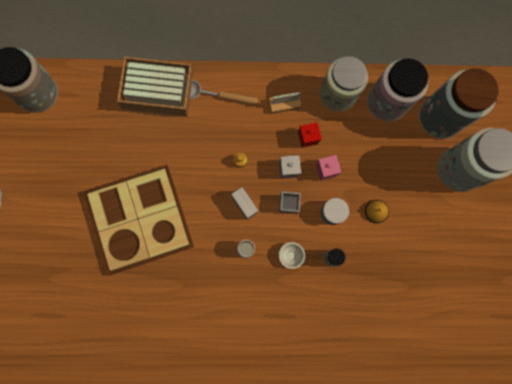

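Candidates for the closed square tin in the top view are grey (291,166), pink (329,166), red (310,134) and the open tin (290,203). Grey with a knob fits the description. I'll confirm it in an enlarged crop and get the masks.

```bash
cat > h.py <<'E'
import numpy as np, cv2
from rig import env, optics
def foc(f): return f["color"].shape[0]/2/np.tan(np.radians(f["vertical_fov"])/2)
def cast(f,uv,z):
    """pixels -> world points on the plane at height z"""
    uv=np.atleast_2d(uv).astype(float); k=foc(f); T=f["T"]
    d=np.c_[(uv[:,0]-f["cx"])/k,(uv[:,1]-f["cy"])/k,np.ones(len(uv))]@T[:3,:3].T
    return T[:3,3]+d*((z-T[2,3])/d[:,2])[:,None]
def proj(f,p):
    T=f["T"]; q=(np.atleast_2d(p)-T[:3,3])@T[:3,:3]
    return q[:,:2]/q[:,2:]*foc(f)+[f["cx"],f["cy"]]
E
python3 - <<'E'
from h import *
import pickle
F={n:optics.grab_frame(n) for n in("top","scene")}
pickle.dump(F,open("f0.pkl","wb"))
f=F["top"]
c=f["color"]
a=cv2.resize(c[120:280,210:400],None,fx=4,fy=3.75 if 0 else 4,interpolation=cv2.INTER_CUBIC)[:600]
cv2.imwrite("pics/crop1.png",a)
b=cv2.resize(c[160:280,75:200],None,fx=4,fy=4,interpolation=cv2.INTER_CUBIC)
cv2.imwrite("pics/crop2.png",b)
hsv=cv2.cvtColor(c,cv2.COLOR_BGR2HSV)
for nm,(u,v) in dict(lid=(288,170),side=(291,175),pink=(325,166),tin=(335,210),ob=(244,202),plate=(132,215),wood=(260,330),hole=(124,244),cap=(336,257),holes=(150,193)).items(): print(nm,hsv[v,u],c[v,u])
E
```

```text
lid [ 16  50 170] [137 155 170]
side [13 56 55] [43 48 55]
pink [177 123 145] [ 83  75 145]
tin [ 19  49 168] [136 156 168]
ob [ 18  50 169] [136 156 169]
plate [ 20 133 184] [ 88 151 184]
wood [ 13 188 138] [ 36  81 138]
hole [ 13 180  88] [26 52 88]
cap [ 0 28 27] [24 24 27]
holes [ 12 181  89] [26 51 89]
```

View pics/crop1.png

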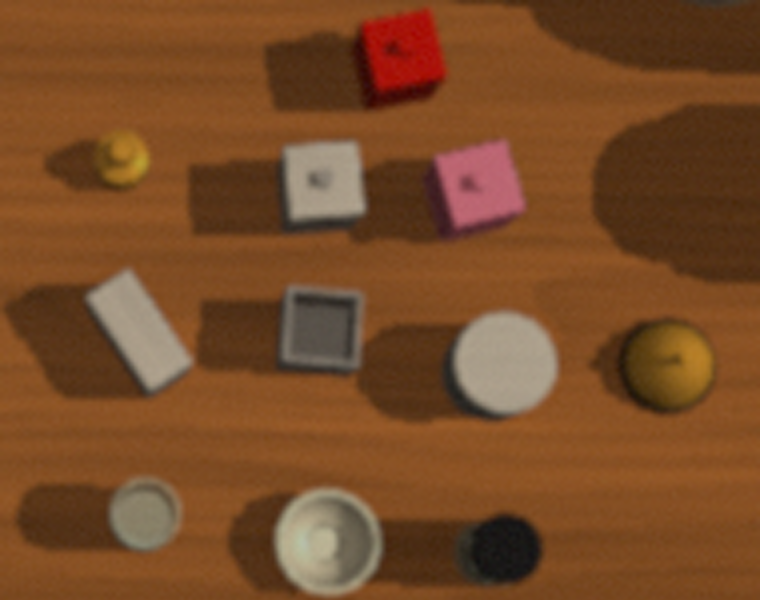

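View pics/crop2.png

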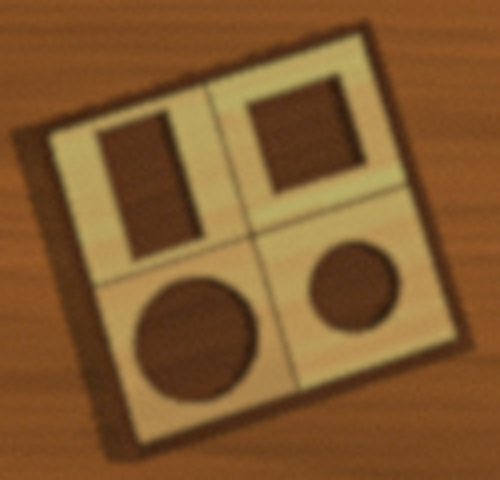

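Crop 1 shows the grey closed tin with its knob at (291,166), which is our square tin; red and pink stay put. Crop 2 shows the holes: oblong (112,206), square (151,193), large round (124,244), small round (163,232).

Run:
```python
from h import *
import pickle
F=pickle.load(open("f0.pkl","rb"))
P={}
def comp(m,uv):
    n,l,s,c=cv2.connectedComponentsWithStats(m.astype(np.uint8),connectivity=4)
    i=l[uv[1],uv[0]]
    return (l==i)
def big(f):
    return cv2.resize(f["color"],None,fx=4,fy=4,interpolation=cv2.INTER_CUBIC)
def meas(f,m,z):
    m=cv2.morphologyEx(m.astype(np.uint8),cv2.MORPH_CLOSE,np.ones((25,25)))
    cs,_=cv2.findContours(m,cv2.RETR_EXTERNAL,cv2.CHAIN_APPROX_NONE)
    c=max(cs,key=cv2.contourArea)[:,0]
    w=cast(f,(c+.5)/4-.5,z)[:,:2]
    r=cv2.minAreaRect((w*1000).astype(np.float32)); mo=cv2.moments((w*1000).astype(np.float32))
    return (np.array([mo['m10'],mo['m01']])/mo['m00']).round(1), np.round(r[0],1),np.round(r[1],1),round(r[2],1)
seeds=dict(top=dict(square=((286,170),.054),round=((335,210),.05),oblong=((244,202),.05),jar=((336,257),.064),redsq=None),
           scene=dict(square=((216,168),.054),round=((235,127),.05),oblong=((277,178),.05),jar=((271,108),.064)))
for n,f in F.items():
    im=big(f); h=cv2.cvtColor(im,cv2.COLOR_BGR2HSV); S,V=h[...,1].astype(int),h[...,2].astype(int)
    for k,v in seeds[n].items():
        if v is None: continue
        (u,w),z=v
        if k=="jar": m=(V<(50 if n=="top" else 60))
        else:
            v0=V[w*4,u*4]; m=(V>.78*v0)&(S<100)
        m=comp(m,(u*4+2,w*4+2)); print(n,k,*meas(f,m,z))
    if n=="top":
        plate=(V>125)&(S<170)&(h[...,0]>15); pm=comp(plate,(108*4,235*4)) if 0 else plate.copy()
        pm[:,:75*4]=0; pm[:,200*4:]=0; pm[:160*4]=0; pm[280*4:]=0
        print("plate",*meas(f,cv2.morphologyEx(pm.astype(np.uint8),cv2.MORPH_OPEN,np.ones((7,7))),.018))
        for k,u in dict(oblong=(112,206),square=(151,193),large=(124,244),small=(163,232)).items():
            print("hole",k,*meas(f,comp(V<125,(u[0]*4,u[1]*4)),.018))
```

```text
top square [ 656.3 -180.5] [ 656.4 -180.5] [46.4 46.6] 4.4
top round [ 544.8 -290.1] [ 544.8 -290.2] [61.3 60.6] 68.3
top oblong [563.1 -68.1] [563.1 -68.3] [70.9 31.7] 33.8
top jar [ 430.6 -280.6] [ 430.2 -280.2] [37.1 46.5] 19.6
plate [524.6 193.3] [524.5 193.3] [200.1 199.8] 19.1
hole oblong [555.4 256.5] [555.5 256.5] [84.4 45.8] 18.9
hole square [588.1 162.1] [588.3 162.3] [60.8 60.2] 19.1
hole large [460.6 223.7] [460.6 223.9] [75.6 74.7] 0.4
hole small [493.4 129.4] [493.6 129.4] [55.  55.9] 76.4
scene square [ 655.7 -179.2] [ 656.  -179.4] [46.6 46.6] 4.0
scene round [ 545.  -289.1] [ 544.6 -288.7] [60.6 61.7] 55.4
scene oblong [563.1 -67.3] [564.  -66.6] [72.9 32.4] 33.3
scene jar [ 438.  -276.1] [ 438.1 -275.8] [48.9 34.4] 55.8
```

```bash
cat >> h.py <<'E'
from scipy.spatial.transform import Rotation as R
def plan(x,y,z,yaw):
    """tool-axis units from the present pose to TCP (mm) pointing down, tool y at yaw degrees"""
    o=env.get_obs(); r0=R.from_quat(o["tcp_rot"]); a=np.radians(yaw)
    ty=np.array([np.cos(a),np.sin(a),0]); tz=np.array([0,0,-1.]); r1=R.from_matrix(np.c_[np.cross(ty,tz),ty,tz])
    d=r0.inv().apply(np.array([x,y,z])/1000-o["position"])/.025
    print("offset",d.round(2),"rot",((r0.inv()*r1).as_rotvec(degrees=True)/6).round(2),"t",round(o["time"],2))
E
python3 - <<'E'
from h import *
import pickle
F=pickle.load(open("f0.pkl","rb"))
f=F["top"]
for n,(u,v) in dict(top=(336,257),scene=(271,108)).items():
    f=F[n]; im=cv2.resize(f["color"],None,fx=4,fy=4,interpolation=cv2.INTER_CUBIC)
    V=im.max(2)
    for th in (45,60,75):
        m=(V<th).astype(np.uint8); k,l,s,c=cv2.connectedComponentsWithStats(m,connectivity=4); m=(l==l[v*4,u*4]).astype(np.uint8)
        cs,_=cv2.findContours(m,0,cv2.CHAIN_APPROX_NONE); c=max(cs,key=len)[:,0]
        w=cast(f,(c+.5)/4-.5,.064)[:,:2]*1000
        # radial (camera->jar) and tangential directions
        rd=w.mean(0)-f["T"][:2,3]*1000; rd/=np.linalg.norm(rd); tg=np.array([-rd[1],rd[0]])
        a,b=w@rd,w@tg
        print(n,th,"radial",np.ptp(a).round(1),"tang",np.ptp(b).round(1),"centre",(rd*(a.max()-21)+tg*(b.max()+b.min())/2).round(1))
plan(545,-289.5,120,19)
E
```

```text
top 45 radial 45.1 tang 36.7 centre [ 431.1 -281.9]
top 60 radial 49.6 tang 38.6 centre [ 431.3 -282.8]
top 75 radial 90.5 tang 44.8 centre [ 433.8 -283.3]
scene 45 radial 45.6 tang 32.9 centre [ 436.8 -277.6]
scene 60 radial 48.9 tang 34.4 centre [ 436.2 -278.6]
scene 75 radial 51.1 tang 35.8 centre [ 435.6 -279.6]
offset [-24.67 -29.89   4.71] rot [-0.01  0.    7.52] t 0.2
```

Call:
{"method": "apply_moves", "body": {"commands": [{"offset":[-3,-3.6,0],"rot":[0,0,1],"hand":0.9},{"offset":[-24.65,-29.9,0],"rot":[0,0,7.5],"hand":0.9},{"offset":[-24.65,-29.9,0],"rot":[0,0,7.5],"hand":0.9},{"offset":[-24.65,-29.9,0],"rot":[0,0,7.5],"hand":0.9},{"offset":[-24.65,-29.9,0],"rot":[0,0,7.5],"hand":0.9},{"offset":[-24.65,-29.9,0],"rot":[0,0,7.5],"hand":0.9},{"offset":[-24.65,-29.9,0],"rot":[0,0,7.5],"hand":0.9},{"offset":[-24.65,-29.9,0],"rot":[0,0,7.5],"hand":0.9},{"offset":[-24.65,-29.9,0],"rot":[0,0,7.5],"hand":0.9},{"offset":[-24.65,-29.9,0],"rot":[0,0,7.5],"hand":0.9},{"offset":[-24.65,-29.9,0],"rot":[0,0,7.5],"hand":0.9},{"offset":[-24.65,-29.9,0],"rot":[0,0,7.5],"hand":0.9},{"offset":[-24.65,-29.9,0],"rot":[0,0,7.5],"hand":0.9},{"offset":[-24.65,-29.9,0],"rot":[0,0,7.5],"hand":0.9},{"offset":[-24.65,-29.9,0],"rot":[0,0,7.5],"hand":0.9},{"offset":[-24.65,-29.9,0],"rot":[0,0,7.5],"hand":0.9},{"offset":[-24.65,-29.9,0],"rot":[0,0,7.5],"hand":0.9},{"offset":[-24.65,-29.9,0],"rot":[0,0,7.5],"hand":0.9},{"offset":[-24.65,-29.9,0],"rot":[0,0,7.5],"hand":0.9},{"offset":[-24.65,-29.9,0],"rot":[0,0,7.5],"hand":0.9}], "newtons": 20}}

```text
time: 1.87
position: [0.5128, -0.1598, 0.2377]
tcp_rot: [0.58, 0.815, 0.0, 0.0]
ft_force: [1.6, 0.6, -0.1]
grip_width: 0.951
grasp_force: 0.0
```

Run:
```python
from h import *
o=env.get_obs();print(o["position"],o["tcp_rot"],o["joints"].round(2))
plan(545,-289.5,120,19)
```

```text
[ 0.51284547 -0.15977434  0.23774393] [5.79874883e-01 8.14705527e-01 1.27088917e-04 9.54354155e-05] [-0.02  0.39  0.3   2.04 -0.17  0.74  0.71]
offset [-5.32 -0.49  4.71] rot [0.   0.   0.02] t 1.87
```

Call:
{"method": "apply_moves", "body": {"commands": [{"offset":[-1.5,-0.15,0.5],"rot":[0,0,0],"hand":0.8},{"offset":[-2.9,-0.3,1.3],"rot":[0,0,0],"hand":0.8},{"offset":[-4.1,-0.4,2.3],"rot":[0,0,0],"hand":0.8},{"offset":[-5.0,-0.45,3.4],"rot":[0,0,0],"hand":0.8},{"offset":[-5.3,-0.5,4.3],"rot":[0,0,0],"hand":0.8},{"offset":[-5.3,-0.5,4.7],"rot":[0,0,0],"hand":0.8},{"offset":[-5.3,-0.5,4.7],"rot":[0,0,0],"hand":0.8},{"offset":[-5.3,-0.5,4.7],"rot":[0,0,0],"hand":0.8}]}}

```text
time: 2.53
position: [0.5442, -0.2859, 0.1202]
tcp_rot: [0.58, 0.815, 0.0, -0.001]
ft_force: [-0.5, 0.5, 0.2]
grip_width: 0.899
grasp_force: 0.0
```

Run:
```python
from h import *
o=env.get_obs();print(o["position"],o["qvel"].round(3),o["grip_width"])
plan(545,-289.5,35,19)
```

```text
[ 0.5441634  -0.28587555  0.12021017] [-0.015 -0.033  0.007 -0.011  0.003  0.003  0.001] 0.8989099323746345
offset [-0.15 -0.01  3.41] rot [-0.01 -0.01  0.03] t 2.53
```

Call:
{"method": "apply_moves", "body": {"commands": [{"offset":[-0.15,0,0.8],"rot":[0,0,0],"hand":0.8},{"offset":[-0.15,0,1.8],"rot":[0,0,0],"hand":0.8},{"offset":[-0.15,0,2.7],"rot":[0,0,0],"hand":0.8},{"offset":[-0.15,0,3.2],"rot":[0,0,0],"hand":0.8},{"offset":[-0.15,0,3.4],"rot":[0,0,0],"hand":0.8},{"offset":[-0.15,0,3.4],"rot":[0,0,0],"hand":0.6},{"offset":[-0.15,0,3.4],"rot":[0,0,0],"hand":0.4},{"offset":[-0.15,0,3.4],"rot":[0,0,0],"hand":0.1},{"offset":[-0.15,0,3.4],"rot":[0,0,0],"hand":0},{"offset":[-0.15,0,3.4],"rot":[0,0,0],"hand":0},{"offset":[-0.15,0,3.4],"rot":[0,0,0],"hand":0}], "newtons": 20}}

```text
time: 3.45
position: [0.5462, -0.2907, 0.0364]
tcp_rot: [0.58, 0.815, 0.0, 0.001]
ft_force: [-0.4, 0.8, 6.7]
grip_width: 0.662
grasp_force: 20.0
```

Run:
```python
from h import *
o=env.get_obs();print(o["position"],o["qvel"].round(3),o["grip_width"])
plan(460.7,224,160,19)
```

```text
[ 0.54615106 -0.29069955  0.03642438] [ 0.002 -0.001 -0.    -0.003 -0.     0.001 -0.002] 0.6621924860404399
offset [20.57  3.52 -4.96] rot [0.01 0.01 0.02] t 3.45
```

Call:
{"method": "apply_moves", "body": {"commands": [{"offset":[0,0,-0.4],"rot":[0,0,0],"hand":0},{"offset":[0,0,-1.2],"rot":[0,0,0],"hand":0},{"offset":[0.3,0,-2.4],"rot":[0,0,0],"hand":0},{"offset":[1,0.2,-3.6],"rot":[0,0,0],"hand":0},{"offset":[2.1,0.4,-4.5],"rot":[0,0,0],"hand":0},{"offset":[3.5,0.6,-4.9],"rot":[0,0,0],"hand":0},{"offset":[5,0.9,-4.9],"rot":[0,0,0],"hand":0},{"offset":[6.5,1.1,-4.9],"rot":[0,0,0],"hand":0},{"offset":[8,1.4,-4.9],"rot":[0,0,0],"hand":0},{"offset":[9.5,1.6,-4.9],"rot":[0,0,0],"hand":0},{"offset":[11,1.9,-4.9],"rot":[0,0,0],"hand":0},{"offset":[12.5,2.1,-4.9],"rot":[0,0,0],"hand":0},{"offset":[14,2.4,-4.9],"rot":[0,0,0],"hand":0},{"offset":[15.5,2.6,-4.9],"rot":[0,0,0],"hand":0},{"offset":[17,2.9,-4.9],"rot":[0,0,0],"hand":0},{"offset":[18.5,3.2,-4.9],"rot":[0,0,0],"hand":0},{"offset":[19.7,3.4,-4.9],"rot":[0,0,0],"hand":0},{"offset":[20.4,3.5,-4.9],"rot":[0,0,0],"hand":0},{"offset":[20.55,3.5,-4.9],"rot":[0,0,0],"hand":0},{"offset":[20.55,3.5,-4.9],"rot":[0,0,0],"hand":0}]}}

```text
time: 5.12
position: [0.4594, 0.2249, 0.158]
tcp_rot: [0.579, 0.816, 0.0, -0.0]
ft_force: [0.3, -0.0, -2.1]
grip_width: 0.661
grasp_force: 20.0
```

Run:
```python
from h import *
o=env.get_obs();print(o["position"],o["qvel"].round(3),o["grip_width"])
plan(460.7,224,44.5,19)
f=optics.grab_frame("scene"); cv2.imwrite("pics/s1.png",f["color"])
```

```text
[0.45939198 0.22486459 0.15801259] [ 0.045 -0.004  0.025  0.017  0.007 -0.007  0.019] 0.6613271613895562
offset [-0.05  0.04  4.54] rot [ 0.   -0.    0.05] t 5.12
```

View pics/s1.png

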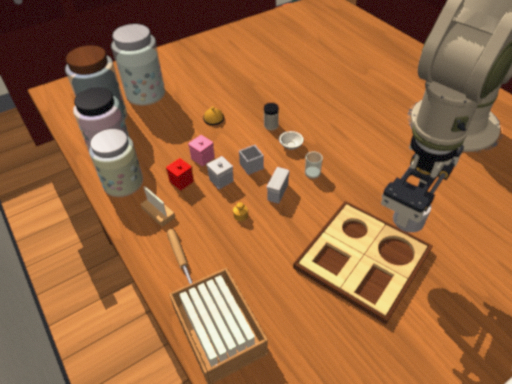

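The tin is held at (410,213), above its hole at (396,250). I'll lower it, slowing near the floor.

Call:
{"method": "apply_moves", "body": {"commands": [{"offset":[-0.05,0.04,0.8],"rot":[0,0,0],"hand":0},{"offset":[-0.05,0.04,1.8],"rot":[0,0,0],"hand":0},{"offset":[-0.05,0.04,2.8],"rot":[0,0,0],"hand":0},{"offset":[-0.05,0.04,3.5],"rot":[0,0,0],"hand":0},{"offset":[-0.05,0.04,3.9],"rot":[0,0,0],"hand":0},{"offset":[-0.05,0.04,4.15],"rot":[0,0,0],"hand":0},{"offset":[-0.05,0.04,4.3],"rot":[0,0,0],"hand":0},{"offset":[-0.05,0.04,4.4],"rot":[0,0,0],"hand":0},{"offset":[-0.05,0.04,4.4],"rot":[0,0,0],"hand":0},{"offset":[-0.05,0.04,4.4],"rot":[0,0,0],"hand":0},{"offset":[-0.05,0.04,4.4],"rot":[0,0,0],"hand":0}]}}

```text
time: 6.08
position: [0.4616, 0.223, 0.0483]
tcp_rot: [0.58, 0.815, 0.001, 0.0]
ft_force: [-0.2, -0.4, -1.8]
grip_width: 0.66
grasp_force: 20.0
```

Run:
```python
from h import *
o=env.get_obs();print(o["position"],o["ft_force"],o["grip_width"])
plan(460.7,224,44.5,19)
```

```text
[0.46164952 0.22296691 0.04830455] [-0.20677512 -0.43156465 -1.76352535] 0.660093246421849
offset [ 0.05 -0.02  0.15] rot [ 0.01 -0.    0.02] t 6.08
```

Call:
{"method": "apply_moves", "body": {"commands": [{"offset":[0,0,0.04],"rot":[0,0,0],"hand":0},{"offset":[0,0,0.08],"rot":[0,0,0],"hand":0},{"offset":[0,0,0.12],"rot":[0,0,0],"hand":0},{"offset":[0,0,0.12],"rot":[0,0,0],"hand":0},{"offset":[0,0,0.12],"rot":[0,0,0],"hand":0}]}}

```text
time: 6.5
position: [0.4613, 0.2228, 0.0446]
tcp_rot: [0.58, 0.815, -0.0, -0.0]
ft_force: [-0.1, 1.3, -1.8]
grip_width: 0.661
grasp_force: 20.0
```

Call:
{"method": "apply_moves", "body": {"commands": [{"offset":[0,0,0.03],"rot":[0,0,0],"hand":0},{"offset":[0,0,0.06],"rot":[0,0,0],"hand":0},{"offset":[0,0,0.06],"rot":[0,0,0],"hand":0},{"offset":[0,0,0.06],"rot":[0,0,0],"hand":0}]}}

```text
time: 6.83
position: [0.4613, 0.2228, 0.0442]
tcp_rot: [0.58, 0.815, 0.0, -0.0]
ft_force: [-2.5, -1.6, 16.3]
grip_width: 0.659
grasp_force: 20.0
```

Call:
{"method": "apply_moves", "body": {"commands": [{"offset":[0,0,0],"rot":[0,0,0],"hand":0.4},{"offset":[0,0,0],"rot":[0,0,0],"hand":0.55},{"offset":[0,0,0],"rot":[0,0,0],"hand":0.55},{"offset":[0,0,-0.3],"rot":[0,0,0],"hand":0.55},{"offset":[0,0,-1],"rot":[0,0,0],"hand":0.55},{"offset":[0,0,-2.2],"rot":[0,0,0],"hand":0.55},{"offset":[-0.8,-0.3,-3.6],"rot":[0,0,0],"hand":0.55},{"offset":[-2.2,-0.9,-4.3],"rot":[0,0,0],"hand":0.5},{"offset":[-3.7,-1.5,-4.5],"rot":[0,0,0],"hand":0.4},{"offset":[-5.2,-2.1,-4.5],"rot":[0,0,0],"hand":0.4},{"offset":[-6.7,-2.7,-4.5],"rot":[0,0,0],"hand":0.4},{"offset":[-8.2,-3.4,-4.5],"rot":[0,0,0],"hand":0.4},{"offset":[-9.7,-4,-4.5],"rot":[0,0,0],"hand":0.4},{"offset":[-11.2,-4.6,-4.5],"rot":[0,0,0],"hand":0.4},{"offset":[-12.7,-5.2,-4.5],"rot":[0,0,0],"hand":0.4},{"offset":[-14.2,-5.8,-4.5],"rot":[0,0,0],"hand":0.4},{"offset":[-15.7,-6.4,-4.5],"rot":[0,0,0],"hand":0.4},{"offset":[-17.2,-7.1,-4.5],"rot":[0,0,0],"hand":0.4},{"offset":[-18.4,-7.6,-4],"rot":[0,0,0],"hand":0.4},{"offset":[-18.7,-7.7,-3.5],"rot":[0,0,0],"hand":0.4}]}}

```text
time: 8.5
position: [0.4319, -0.2882, 0.1315]
tcp_rot: [0.582, 0.813, -0.001, 0.002]
ft_force: [0.3, -0.1, -0.2]
grip_width: 0.699
grasp_force: 0.0
```

Run:
```python
from h import *
o=env.get_obs();print(o["position"],o["grip_width"],o["joints"].round(2))
plan(432.5,-282,38,19)
f=optics.grab_frame("top");c=f["color"]
cv2.imwrite("pics/t1.png",cv2.resize(c[160:280,75:370],None,fx=2.6,fy=2.6,interpolation=cv2.INTER_CUBIC))
```

```text
[ 0.43189962 -0.28821678  0.13145566] 0.6989737535214771 [ 0.33  0.52  0.22  2.18 -0.24  0.46  1.06]
offset [0.24 0.1  3.74] rot [ 0.01  0.04 -0.04] t 8.5
```

View pics/t1.png

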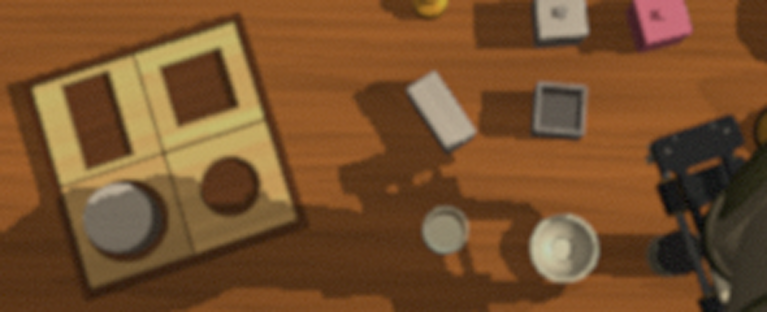

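The large tin sits in its hole (crop 123,216). I'll settle above the jar before descending.

Call:
{"method": "apply_moves", "body": {"commands": [{"offset":[0,0,0.6],"rot":[0,0,0],"hand":0.4},{"offset":[0,0,1],"rot":[0,0,0],"hand":0.4},{"offset":[0,0,1],"rot":[0,0,0],"hand":0.4},{"offset":[0,0,1],"rot":[0,0,0],"hand":0.4}]}}

```text
time: 8.88
position: [0.4325, -0.2806, 0.1054]
tcp_rot: [0.579, 0.815, 0.0, -0.001]
ft_force: [-0.2, 0.3, 0.8]
grip_width: 0.698
grasp_force: 0.0
```

Run:
```python
from h import *
plan(432.5,-282,38,19)
```

```text
offset [-0.06 -0.02  2.7 ] rot [-0.01 -0.01  0.03] t 8.88
```

Call:
{"method": "apply_moves", "body": {"commands": [{"offset":[0,0,0.7],"rot":[0,0,0],"hand":0.4},{"offset":[0,0,1.6],"rot":[0,0,0],"hand":0.4},{"offset":[0,0,2.3],"rot":[0,0,0],"hand":0.4},{"offset":[0,0,2.7],"rot":[0,0,0],"hand":0.4},{"offset":[0,0,2.7],"rot":[0,0,0],"hand":0.2},{"offset":[0,0,2.7],"rot":[0,0,0],"hand":0},{"offset":[0,0,2.7],"rot":[0,0,0],"hand":-0.2},{"offset":[0,0,2.7],"rot":[0,0,0],"hand":-0.4},{"offset":[0,0,2.7],"rot":[0,0,0],"hand":-0.4},{"offset":[0,0,2.7],"rot":[0,0,0],"hand":-0.4}]}}

```text
time: 9.72
position: [0.433, -0.2822, 0.0392]
tcp_rot: [0.58, 0.815, 0.0, 0.001]
ft_force: [0.4, 0.7, 7.4]
grip_width: 0.448
grasp_force: 20.0
```

Run:
```python
from h import *
o=env.get_obs();print(o["position"],o["grip_width"]*93)
plan(493.5,129.5,160,19)
```

```text
[ 0.43301181 -0.28219695  0.03915232] 41.638325522949145
offset [14.76  7.68 -4.84] rot [0.01 0.01 0.02] t 9.72
```

Call:
{"method": "apply_moves", "body": {"commands": [{"offset":[0,0,-0.4],"rot":[0,0,0],"hand":-0.4},{"offset":[0,0,-1.2],"rot":[0,0,0],"hand":-0.4},{"offset":[0,0,-2.4],"rot":[0,0,0],"hand":-0.4},{"offset":[0.4,0.2,-3.6],"rot":[0,0,0],"hand":-0.4},{"offset":[1.2,0.6,-4.5],"rot":[0,0,0],"hand":-0.4},{"offset":[2.4,1.2,-4.8],"rot":[0,0,0],"hand":-0.4},{"offset":[3.7,1.9,-4.8],"rot":[0,0,0],"hand":-0.4},{"offset":[5,2.6,-4.8],"rot":[0,0,0],"hand":-0.4},{"offset":[6.3,3.3,-4.8],"rot":[0,0,0],"hand":-0.4},{"offset":[7.6,4,-4.8],"rot":[0,0,0],"hand":-0.4},{"offset":[8.9,4.6,-4.8],"rot":[0,0,0],"hand":-0.4},{"offset":[10.2,5.3,-4.8],"rot":[0,0,0],"hand":-0.4},{"offset":[11.5,6,-4.8],"rot":[0,0,0],"hand":-0.4},{"offset":[12.8,6.7,-4.8],"rot":[0,0,0],"hand":-0.4},{"offset":[13.8,7.2,-4.8],"rot":[0,0,0],"hand":-0.4},{"offset":[14.5,7.5,-4.8],"rot":[0,0,0],"hand":-0.4},{"offset":[14.75,7.7,-4.8],"rot":[0,0,0],"hand":-0.4},{"offset":[14.75,7.7,-4.8],"rot":[0,0,0],"hand":-0.4},{"offset":[14.75,7.7,-4.8],"rot":[0,0,0],"hand":-0.4},{"offset":[14.75,7.7,-4.8],"rot":[0,0,0],"hand":-0.4}]}}

```text
time: 11.38
position: [0.4935, 0.1276, 0.1584]
tcp_rot: [0.581, 0.814, -0.0, 0.0]
ft_force: [-0.4, -0.3, -0.8]
grip_width: 0.447
grasp_force: 20.0
```

Run:
```python
from h import *
plan(493.5,129.5,47.2,19)
```

```text
offset [0.07 0.02 4.45] rot [-0.  0. -0.] t 11.38
```

Call:
{"method": "apply_moves", "body": {"commands": [{"offset":[0.05,0,0.8],"rot":[0,0,0],"hand":-0.4},{"offset":[0.05,0,1.8],"rot":[0,0,0],"hand":-0.4},{"offset":[0.05,0,2.8],"rot":[0,0,0],"hand":-0.4},{"offset":[0.05,0,3.6],"rot":[0,0,0],"hand":-0.4},{"offset":[0.05,0,4.05],"rot":[0,0,0],"hand":-0.4},{"offset":[0.05,0,4.25],"rot":[0,0,0],"hand":-0.4},{"offset":[0.05,0,4.35],"rot":[0,0,0],"hand":-0.4},{"offset":[0.05,0,4.4],"rot":[0,0,0],"hand":-0.4},{"offset":[0.05,0,4.44],"rot":[0,0,0],"hand":-0.4},{"offset":[0.05,0,4.48],"rot":[0,0,0],"hand":-0.4},{"offset":[0.05,0,4.48],"rot":[0,0,0],"hand":-0.4},{"offset":[0.05,0,4.48],"rot":[0,0,0],"hand":-0.4}]}}

```text
time: 12.38
position: [0.4937, 0.1305, 0.0471]
tcp_rot: [0.58, 0.815, 0.001, 0.001]
ft_force: [-1.5, -2.0, 6.1]
grip_width: 0.447
grasp_force: 20.0
```

Call:
{"method": "apply_moves", "body": {"commands": [{"offset":[0,0,0],"rot":[0,0,0],"hand":0.05},{"offset":[0,0,0],"rot":[0,0,0],"hand":0.15},{"offset":[0,0,0],"rot":[0,0,0],"hand":0.15},{"offset":[0,0,-0.3],"rot":[0,0,0],"hand":0.15},{"offset":[0,0,-1],"rot":[0,0,0],"hand":0.15},{"offset":[0,0,-2.2],"rot":[0,0,0],"hand":0.2},{"offset":[-0.5,0.1,-3.5],"rot":[0,0,0],"hand":0.4},{"offset":[-1.7,0.3,-4.3],"rot":[0,0,0.5],"hand":0.4},{"offset":[-3.1,0.5,-4.5],"rot":[0,0,1],"hand":0.4},{"offset":[-4.5,0.7,-4.5],"rot":[0,0,1.5],"hand":0.4},{"offset":[-5.9,0.9,-4.5],"rot":[0,0,2],"hand":0.4},{"offset":[-7.3,1.1,-4.5],"rot":[0,0,2.5],"hand":0.4},{"offset":[-8.7,1.3,-4.5],"rot":[0,0,2.5],"hand":0.4},{"offset":[-10.1,1.5,-4.5],"rot":[0,0,2.5],"hand":0.4},{"offset":[-11.5,1.7,-4.5],"rot":[0,0,2.5],"hand":0.4},{"offset":[-12.8,1.9,-4.3],"rot":[0,0,2.5],"hand":0.4},{"offset":[-13.6,2,-3.8],"rot":[0,0,2.5],"hand":0.4},{"offset":[-13.85,2.05,-3.2],"rot":[0,0,2.5],"hand":0.4},{"offset":[-13.85,2.05,-2.8],"rot":[0,0,2.5],"hand":0.4},{"offset":[-13.85,2.05,-2.6],"rot":[0,0,2.5],"hand":0.4}]}}

```text
time: 14.05
position: [0.6538, -0.1783, 0.1092]
tcp_rot: [0.681, 0.732, -0.001, -0.002]
ft_force: [-0.4, -0.2, -0.4]
grip_width: 0.7
grasp_force: 0.0
```

Call:
{"method": "apply_moves", "body": {"commands": [{"offset":[0,0,0],"rot":[0,0,0],"hand":0.4},{"offset":[0,0,0],"rot":[0,0,0],"hand":0.4}]}}

```text
time: 14.22
position: [0.6547, -0.1778, 0.111]
tcp_rot: [0.681, 0.733, 0.0, -0.001]
ft_force: [0.5, 0.5, 0.6]
grip_width: 0.7
grasp_force: 0.0
```

Run:
```python
from h import *
o=env.get_obs();print(o["position"],o["grip_width"]*93)
plan(656,-180,35,4.2)
f=optics.grab_frame("scene");c=f["color"]
cv2.imwrite("pics/s2.png",cv2.resize(c[90:320,130:450],None,fx=2.4,fy=2.4,interpolation=cv2.INTER_CUBIC))
```

```text
[ 0.6546992  -0.17780467  0.1110175 ] 65.07883619713917
offset [-0.09  0.05  3.04] rot [-0.01 -0.01  0.  ] t 14.22
```

View pics/s2.png

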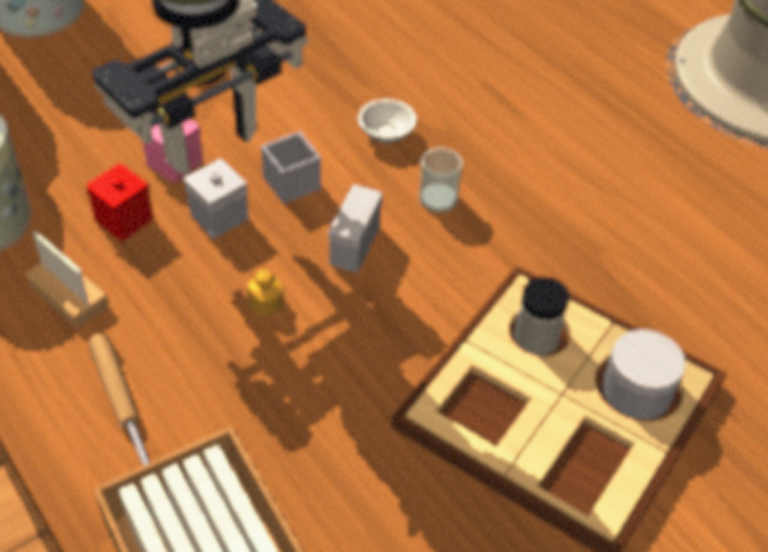

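The jar (crop 545,315) and the round tin (643,373) stand in their nests, and the gripper straddles the grey tin at (217,197).

Call:
{"method": "apply_moves", "body": {"commands": [{"offset":[-0.1,0.05,0.5],"rot":[0,0,0],"hand":0.4},{"offset":[-0.1,0.05,1.4],"rot":[0,0,0],"hand":0.4},{"offset":[-0.1,0.05,2.3],"rot":[0,0,0],"hand":0.4},{"offset":[-0.1,0.05,2.8],"rot":[0,0,0],"hand":0.4},{"offset":[-0.1,0.05,3.05],"rot":[0,0,0],"hand":0.4},{"offset":[-0.1,0.05,3.05],"rot":[0,0,0],"hand":0.2},{"offset":[-0.1,0.05,3.05],"rot":[0,0,0],"hand":0},{"offset":[-0.1,0.05,3.05],"rot":[0,0,0],"hand":-0.2},{"offset":[-0.1,0.05,3.05],"rot":[0,0,0],"hand":-0.3},{"offset":[-0.1,0.05,3.05],"rot":[0,0,0],"hand":-0.3},{"offset":[-0.1,0.05,3.05],"rot":[0,0,0],"hand":-0.3}]}}

```text
time: 15.18
position: [0.6571, -0.1824, 0.036]
tcp_rot: [0.681, 0.732, 0.0, 0.001]
ft_force: [-0.8, -0.3, 5.3]
grip_width: 0.494
grasp_force: 20.0
```

Run:
```python
from h import *
o=env.get_obs();print(o["position"],o["grip_width"]*93)
plan(588.1,162.2,155,19)
```

```text
[ 0.65707548 -0.1823773   0.03595821] 45.93930504876744
offset [13.94 -1.76 -4.77] rot [ 0.01  0.01 -2.48] t 15.18
```

Call:
{"method": "apply_moves", "body": {"commands": [{"offset":[0,0,-0.4],"rot":[0,0,0],"hand":-0.3},{"offset":[0,0,-1.2],"rot":[0,0,0],"hand":-0.3},{"offset":[0,0,-2.4],"rot":[0,0,0],"hand":-0.3},{"offset":[0.4,0,-3.6],"rot":[0,0,0],"hand":-0.3},{"offset":[1.2,-0.1,-4.5],"rot":[0,0,-0.2],"hand":-0.3},{"offset":[2.4,-0.3,-4.8],"rot":[0,0,-0.5],"hand":-0.3},{"offset":[3.7,-0.5,-4.8],"rot":[0,0,-0.8],"hand":-0.3},{"offset":[5,-0.6,-4.8],"rot":[0,0,-1.1],"hand":-0.3},{"offset":[6.3,-0.8,-4.8],"rot":[0,0,-1.4],"hand":-0.3},{"offset":[7.6,-1,-4.8],"rot":[0,0,-1.7],"hand":-0.3},{"offset":[8.9,-1.1,-4.8],"rot":[0,0,-2],"hand":-0.3},{"offset":[10.2,-1.3,-4.8],"rot":[0,0,-2.3],"hand":-0.3},{"offset":[11.5,-1.5,-4.8],"rot":[0,0,-2.5],"hand":-0.3},{"offset":[12.7,-1.6,-4.8],"rot":[0,0,-2.5],"hand":-0.3},{"offset":[13.6,-1.7,-4.8],"rot":[0,0,-2.5],"hand":-0.3},{"offset":[13.95,-1.75,-4.8],"rot":[0,0,-2.5],"hand":-0.3},{"offset":[13.95,-1.75,-4.8],"rot":[0,0,-2.5],"hand":-0.3},{"offset":[13.95,-1.75,-4.8],"rot":[0,0,-2.5],"hand":-0.3},{"offset":[13.95,-1.75,-4.8],"rot":[0,0,-2.5],"hand":-0.3},{"offset":[13.95,-1.75,-4.8],"rot":[0,0,-2.5],"hand":-0.3}]}}

```text
time: 16.85
position: [0.5883, 0.1604, 0.1551]
tcp_rot: [0.581, 0.814, -0.0, 0.0]
ft_force: [-0.0, -1.3, -1.4]
grip_width: 0.494
grasp_force: 20.0
```

Run:
```python
from h import *
plan(588.1,162.2,44,19)
```

```text
offset [0.07 0.01 4.45] rot [ 0.    0.01 -0.01] t 16.85
```

Call:
{"method": "apply_moves", "body": {"commands": [{"offset":[0.05,0,0.8],"rot":[0,0,0],"hand":-0.3},{"offset":[0.05,0,1.8],"rot":[0,0,0],"hand":-0.3},{"offset":[0.05,0,2.8],"rot":[0,0,0],"hand":-0.3},{"offset":[0.05,0,3.6],"rot":[0,0,0],"hand":-0.3},{"offset":[0.05,0,4.05],"rot":[0,0,0],"hand":-0.3},{"offset":[0.05,0,4.25],"rot":[0,0,0],"hand":-0.3},{"offset":[0.05,0,4.35],"rot":[0,0,0],"hand":-0.3},{"offset":[0.05,0,4.4],"rot":[0,0,0],"hand":-0.3},{"offset":[0.05,0,4.44],"rot":[0,0,0],"hand":-0.3},{"offset":[0.05,0,4.48],"rot":[0,0,0],"hand":-0.3},{"offset":[0.05,0,4.48],"rot":[0,0,0],"hand":-0.3},{"offset":[0.05,0,4.48],"rot":[0,0,0],"hand":-0.3}]}}

```text
time: 17.85
position: [0.588, 0.1638, 0.0439]
tcp_rot: [0.58, 0.815, 0.001, 0.001]
ft_force: [-1.2, -1.4, 6.6]
grip_width: 0.491
grasp_force: 20.0
```

Call:
{"method": "apply_moves", "body": {"commands": [{"offset":[0,0,0],"rot":[0,0,0],"hand":0.1},{"offset":[0,0,0],"rot":[0,0,0],"hand":0.25},{"offset":[0,0,0],"rot":[0,0,0],"hand":0.25},{"offset":[0,0,-0.3],"rot":[0,0,0],"hand":0.25},{"offset":[0,0,-1],"rot":[0,0,0],"hand":0.25},{"offset":[0,0,-2.2],"rot":[0,0,0],"hand":0.25},{"offset":[-0.4,-0.2,-3.4],"rot":[0,0,1],"hand":0.25},{"offset":[-1.2,-0.6,-4.3],"rot":[0,0,2],"hand":0.25},{"offset":[-2.1,-1,-4.5],"rot":[0,0,3],"hand":0.25},{"offset":[-3,-1.4,-4.5],"rot":[0,0,4],"hand":0.25},{"offset":[-3.9,-1.8,-4.5],"rot":[0,0,5],"hand":0.25},{"offset":[-4.8,-2.3,-4.5],"rot":[0,0,6],"hand":0.25},{"offset":[-5.7,-2.7,-4.5],"rot":[0,0,7],"hand":0.25},{"offset":[-6.6,-3.1,-4.5],"rot":[0,0,8],"hand":0.25},{"offset":[-7.4,-3.5,-4.3],"rot":[0,0,9],"hand":0.25},{"offset":[-8,-3.8,-4],"rot":[0,0,10],"hand":0.25},{"offset":[-8.4,-3.95,-3.5],"rot":[0,0,11],"hand":0.25},{"offset":[-8.4,-3.95,-3.1],"rot":[0,0,12],"hand":0.25},{"offset":[-8.4,-3.95,-2.7],"rot":[0,0,12.55],"hand":0.25},{"offset":[-8.4,-3.95,-2.6],"rot":[0,0,12.55],"hand":0.25}]}}

```text
time: 19.52
position: [0.5624, -0.0669, 0.1069]
tcp_rot: [0.957, 0.289, -0.001, -0.0]
ft_force: [-0.8, 0.9, -0.0]
grip_width: 0.626
grasp_force: 0.0
```

Call:
{"method": "apply_moves", "body": {"commands": [{"offset":[0,0,0],"rot":[0,0,0],"hand":0.25},{"offset":[0,0,0],"rot":[0,0,0],"hand":0.25}]}}

```text
time: 19.68
position: [0.563, -0.0669, 0.1083]
tcp_rot: [0.956, 0.292, 0.0, -0.0]
ft_force: [0.1, -0.6, 0.3]
grip_width: 0.623
grasp_force: 0.0
```

Run:
```python
from h import *
o=env.get_obs();print(o["position"],o["grip_width"]*93,o["joints"].round(2))
plan(563,-67.7,35,-56.3)
f=optics.grab_frame("scene");c=f["color"]
cv2.imwrite("pics/s3.png",cv2.resize(c[90:320,130:450],None,fx=2.4,fy=2.4,interpolation=cv2.INTER_CUBIC))
```

```text
[ 0.56304144 -0.06690228  0.10831041] 57.90926908062989 [-0.38  0.68  0.61  2.1  -0.71  0.58 -0.24]
offset [-0.02  0.03  2.93] rot [-0.   -0.    0.04] t 19.68
```

View pics/s3.png

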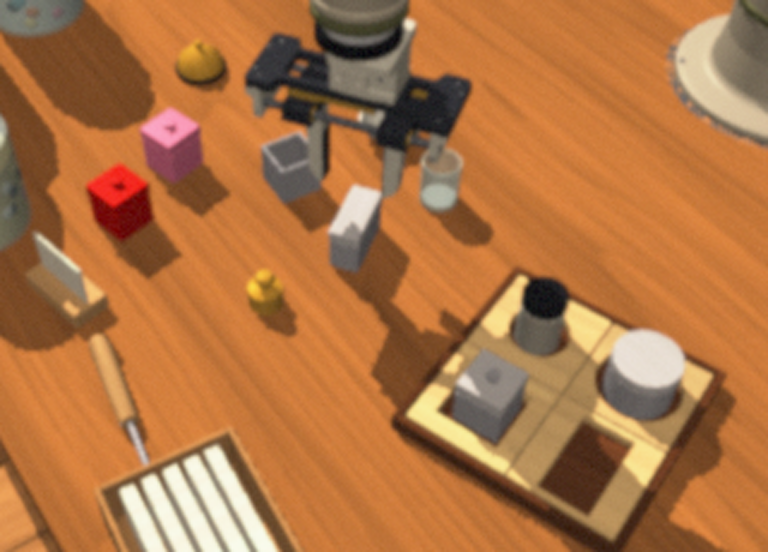

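The square tin sits in its nest at crop (490,395), and the gripper straddles the oblong tin across its short side.

Call:
{"method": "apply_moves", "body": {"commands": [{"offset":[0,0,0.5],"rot":[0,0,0],"hand":0.25},{"offset":[0,0,1.4],"rot":[0,0,0],"hand":0.25},{"offset":[0,0,2.2],"rot":[0,0,0],"hand":0.25},{"offset":[0,0,2.7],"rot":[0,0,0],"hand":0.25},{"offset":[0,0,2.95],"rot":[0,0,0],"hand":0.25},{"offset":[0,0,2.95],"rot":[0,0,0],"hand":0},{"offset":[0,0,2.95],"rot":[0,0,0],"hand":-0.2},{"offset":[0,0,2.95],"rot":[0,0,0],"hand":-0.4},{"offset":[0,0,2.95],"rot":[0,0,0],"hand":-0.6},{"offset":[0,0,2.95],"rot":[0,0,0],"hand":-0.6},{"offset":[0,0,2.95],"rot":[0,0,0],"hand":-0.6}]}}

```text
time: 20.65
position: [0.5633, -0.0669, 0.0348]
tcp_rot: [0.957, 0.291, 0.001, 0.0]
ft_force: [-0.5, -0.1, 4.2]
grip_width: 0.342
grasp_force: 20.0
```

Run:
```python
from h import *
o=env.get_obs();print(o["position"],o["grip_width"]*93)
plan(555.5,256.7,156,-71)
```

```text
[ 0.56331014 -0.0669089   0.03480257] 31.810779836404542
offset [  6.95 -10.92  -4.85] rot [ 0.   -0.01  2.47] t 20.65
```

Call:
{"method": "apply_moves", "body": {"commands": [{"offset":[0,0,-0.4],"rot":[0,0,0],"hand":-0.6},{"offset":[0,0,-1.2],"rot":[0,0,0],"hand":-0.6},{"offset":[0,0,-2.4],"rot":[0,0,0],"hand":-0.6},{"offset":[0.2,-0.3,-3.6],"rot":[0,0,0],"hand":-0.6},{"offset":[0.6,-1,-4.5],"rot":[0,0,0.2],"hand":-0.6},{"offset":[1.2,-1.9,-4.85],"rot":[0,0,0.5],"hand":-0.6},{"offset":[1.9,-3,-4.85],"rot":[0,0,0.8],"hand":-0.6},{"offset":[2.6,-4.1,-4.85],"rot":[0,0,1.1],"hand":-0.6},{"offset":[3.3,-5.2,-4.85],"rot":[0,0,1.4],"hand":-0.6},{"offset":[4,-6.3,-4.85],"rot":[0,0,1.7],"hand":-0.6},{"offset":[4.7,-7.4,-4.85],"rot":[0,0,2],"hand":-0.6},{"offset":[5.4,-8.5,-4.85],"rot":[0,0,2.3],"hand":-0.6},{"offset":[6.1,-9.6,-4.85],"rot":[0,0,2.5],"hand":-0.6},{"offset":[6.6,-10.4,-4.85],"rot":[0,0,2.5],"hand":-0.6},{"offset":[6.9,-10.8,-4.85],"rot":[0,0,2.5],"hand":-0.6},{"offset":[6.95,-10.9,-4.85],"rot":[0,0,2.5],"hand":-0.6},{"offset":[6.95,-10.9,-4.85],"rot":[0,0,2.5],"hand":-0.6},{"offset":[6.95,-10.9,-4.85],"rot":[0,0,2.5],"hand":-0.6},{"offset":[6.95,-10.9,-4.85],"rot":[0,0,2.5],"hand":-0.6},{"offset":[6.95,-10.9,-4.85],"rot":[0,0,2.5],"hand":-0.6}]}}

```text
time: 22.32
position: [0.5559, 0.2542, 0.1557]
tcp_rot: [0.987, 0.162, 0.0, 0.0]
ft_force: [-0.4, 0.1, -2.0]
grip_width: 0.343
grasp_force: 20.0
```

Run:
```python
from h import *
plan(555.5,256.7,42.9,-71)
```

```text
offset [ 0.01 -0.1   4.51] rot [ 0.   -0.   -0.06] t 22.32
```

Call:
{"method": "apply_moves", "body": {"commands": [{"offset":[0,-0.05,0.8],"rot":[0,0,0],"hand":-0.6},{"offset":[0,-0.05,1.8],"rot":[0,0,0],"hand":-0.6},{"offset":[0,-0.05,2.8],"rot":[0,0,0],"hand":-0.6},{"offset":[0,-0.05,3.6],"rot":[0,0,0],"hand":-0.6},{"offset":[0,-0.05,4.05],"rot":[0,0,0],"hand":-0.6},{"offset":[0,-0.05,4.25],"rot":[0,0,0],"hand":-0.6},{"offset":[0,-0.05,4.38],"rot":[0,0,0],"hand":-0.6},{"offset":[0,-0.05,4.44],"rot":[0,0,0],"hand":-0.6},{"offset":[0,-0.05,4.48],"rot":[0,0,0],"hand":-0.6},{"offset":[0,-0.05,4.52],"rot":[0,0,0],"hand":-0.6},{"offset":[0,-0.05,4.52],"rot":[0,0,0],"hand":-0.6},{"offset":[0,-0.05,4.52],"rot":[0,0,0],"hand":-0.6}]}}

```text
time: 23.32
position: [0.5554, 0.2575, 0.0429]
tcp_rot: [0.987, 0.164, 0.0, -0.0]
ft_force: [-0.6, 0.2, 0.2]
grip_width: 0.339
grasp_force: 20.0
```

Call:
{"method": "apply_moves", "body": {"commands": [{"offset":[0,0,0.02],"rot":[0,0,0],"hand":-0.6},{"offset":[0,0,0.03],"rot":[0,0,0],"hand":-0.6},{"offset":[0,0,0.03],"rot":[0,0,0],"hand":-0.6}]}}

```text
time: 23.57
position: [0.5555, 0.2576, 0.0427]
tcp_rot: [0.987, 0.164, 0.0, -0.001]
ft_force: [-3.0, -0.3, 10.2]
grip_width: 0.342
grasp_force: 20.0
```

Call:
{"method": "apply_moves", "body": {"commands": [{"offset":[0,0,0],"rot":[0,0,0],"hand":-0.3},{"offset":[0,0,0],"rot":[0,0,0],"hand":-0.1},{"offset":[0,0,0],"rot":[0,0,0],"hand":-0.1},{"offset":[0,0,-0.3],"rot":[0,0,0],"hand":-0.1},{"offset":[0,0,-1],"rot":[0,0,0],"hand":-0.1},{"offset":[0,0,-2.2],"rot":[0,0,0],"hand":-0.1},{"offset":[0,-0.4,-3.6],"rot":[0,0,0],"hand":0},{"offset":[0,-1.2,-4.8],"rot":[0,0,0],"hand":0},{"offset":[0,-2.4,-5.6],"rot":[0,0,0],"hand":0},{"offset":[0,-3.8,-6],"rot":[0,0,0],"hand":0},{"offset":[0,-5.2,-6],"rot":[0,0,0],"hand":0},{"offset":[0,-6.4,-6],"rot":[0,0,0],"hand":0},{"offset":[0,-7.2,-6],"rot":[0,0,0],"hand":0},{"offset":[0,-7.5,-6],"rot":[0,0,0],"hand":0},{"offset":[0,-7.5,-6],"rot":[0,0,0],"hand":0},{"offset":[0,-7.5,-6],"rot":[0,0,0],"hand":0}]}}

```text
time: 24.9
position: [0.4951, 0.4334, 0.1918]
tcp_rot: [0.987, 0.163, 0.0, 0.001]
ft_force: [0.4, -1.6, 0.0]
grip_width: 0.499
grasp_force: 0.0
```

Run:
```python
from h import *
a=optics.grab_frame("scene")["color"][90:330,190:450]; b=optics.grab_frame("top")["color"][150:390,70:350]
s=lambda c:cv2.resize(c,(390,360),interpolation=cv2.INTER_CUBIC)
cv2.imwrite("pics/end.png",np.hstack([s(a),s(b[:180])]))
```

```text
(no output)
```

View pics/end.png

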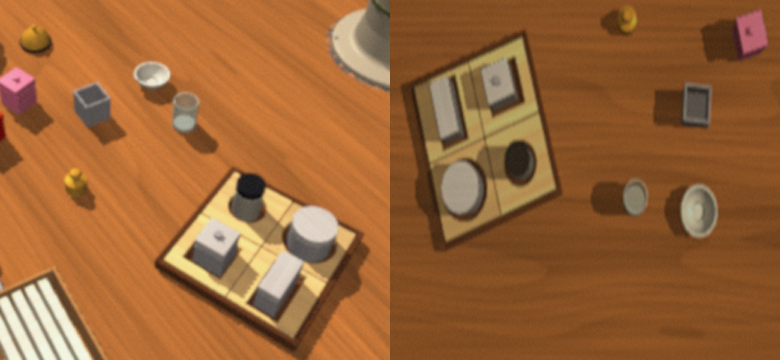

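All four packages stand in their own holes: the jar at (248,197), round tin (312,232), square tin (215,245) and oblong tin (278,283). The open jar (185,112) and open square tin (92,103) are where they were.

```bash
python3 -c "
from rig import env
print(env.sign_off())"
```

```text
the job is handed in; nothing more can be done
None
```

All four closed packages are upright in their matching nests on the tray floor, the open jar and open square tin were left standing where they were, and the job is handed in at about 25 s of the 96 s allowed.

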